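# Lay a breakfast place for one

### The job

Lay the breakfast place on the yellow mat, as seen by a diner sitting at the edge with the navy stripe: stand the egg cup in the middle of the plate, the fork to the left of the plate and the spoon to its right, each flat on the mat, parallel to the mat's side edges and halfway between the plate and the nearer side edge, about centred between the mat's front and back edges, with handles towards the striped edge. Stand the salt shaker upright on the mat straight behind the plate, midway between the plate and the mat's back edge, and the glass in the middle of the blue-and-white patterned coaster, not the cork one. Leave the plate where it lies and the potted plant standing.

Things in the scene. Friction and masses are not known exactly. Their poses are not given: they have to be found in the camera images.
- mat: Yellow rectangular placemat, fixed: 240 mm deep (x) by 320 mm wide (y), 3 mm thick, with a navy blue stripe along its front edge (-x side), the diner's side, which faces roughly towards the robot. Origin: centre of its underside (top at z = +3 mm). Its +x points to the back edge, +y is the diner's left, -y the diner's right.
- plate: Round blue plate, 140 mm across, 14 mm high, loose (350 g), lying on the mat 30 mm in front of the mat's centre (x = -30 mm, y = 0 in the mat's frame). Origin: centre of its underside, on the mat's top. Its flat inner floor, about 84 mm across, lies 5 mm above its origin.
- coaster: Round white ceramic coaster with navy dots and ring, 92 mm across, 4 mm thick, fixed on the table beside the mat. Origin: centre of its underside.
- cork_coaster: Plain brown cork coaster, 92 mm across, 4 mm thick, fixed on the table; a bystander, not used. Origin: centre of its underside.
- egg_cup: Navy egg cup holding a brown egg (one piece with it). Round: foot 44 mm across, cup 48 mm across with upright sides from 28 to 48 mm height, where it is gripped; egg top at 72 mm. Origin: centre of its underside, z up. About 130 g, loose.
- tumbler: Empty amber drinking glass, round, 62 mm across with straight sides from 20 mm up to its 95 mm rim (base 58 mm across). Origin: centre of its underside, z up. About 200 g, loose; stands upright.
- salt: Salt shaker: round white body with a steel cap, 38 mm across, 74 mm high, straight sides up to 67 mm. Origin: centre of its underside, z up. About 120 g, loose; stands upright.
- fork: Fork with a navy handle and a steel head with four tines. Lies flat along its x axis, head to +x, 150 mm long (x -75 to +75). Navy handle from x = -75 to +15 mm, 14 mm wide, 11 mm high, gripped across y, best at x = -20 mm; the steel head is up to 23 mm wide and 4 mm high. Origin: underside, halfway along. 50 g, loose. Starts on the cloth, roughly along world x, head away from the robot.
- spoon: Spoon with a navy handle and a round steel bowl. Lies flat along its x axis, head to +x, 150 mm long (x -75 to +75). Navy handle from x = -75 to +15 mm, 14 mm wide, 11 mm high, gripped across y, best at x = -20 mm; the steel bowl is 37 mm across and 8 mm high. Origin: underside, halfway along. 50 g, loose. Starts on the cloth, roughly along world x, head away from the robot.
- plant: Small houseplant in an orange pot 72 mm across and 62 mm high, green leaves up to 130 mm high; loose bystander, to be left standing. Origin: centre of its underside, z up.
Things that resemble listed ones, but are neither listed nor needed, are in the scene too. What is shaped like the tumbler but pink is not meant.

How it is judged:
By the outcome, as a careful person would: the job done as asked, in the order asked, and still so for the second after the job is handed in, with the robot touching nothing.
It also fails if it takes over 128 s, if anything falls off the work surface, if the arm or the gripper's body presses on something with over 40 N, if the wrist force passes 120 N, or if a joint passes its speed limit or range.

### The arm

A 7-joint arm with a two-finger parallel gripper is mounted at the origin on the work surface. World frame = base frame: x ahead of the robot, y to its left, z up, the work surface at z = 0. Lengths are in m, angles in rad, forces in N, time in s.
With the tool pointing down it reaches from about 0.4 to 0.85 m from the base axis. Payload 4.5 kg.
Tool frame: the origin (TCP) lies on the centre line of the jaws, within the pads' length; the fingertips stand r.tip_extent ahead of it and the grasp point (between the pads) is the TCP (r.tip_extent is the distance from the TCP to the fingertips, in m); z points along the fingers, y is the line along which they close (so a half turn about z gives the same grasp; the last joint's range is limited). The gripper opens to 88 mm and grips with 3 to 60 N. Pads are 18 mm wide; open, the fingers measure 123 mm over their backs; the gripper's body (75 mm by 187 mm) begins 45 mm behind the grasp point.
Start: joints at [1.343, 0.689, -0.195, 1.565, 0.157, 0.902, -0.215], TCP at [0.162, -0.604, 0.258] pointing down, gripper open.
Joint ranges: [-3.01, 3.01], [-0.46, 2.08], [-1.47, 1.51], [0.13, 2.56], [-1, 4.14], [0.04, 2.09], [-2.66, 2.66]. Speed limits (rad/s): [2.57, 2.57, 3.14, 3.14, 3.14, 3.14, 3.14].

### API

Orientations are given as a unit quaternion [x, y, z, w].
In Python, from plant import sensors, vision, finish_job, r gives the robot as it stands. The module is installed in compiled form; this text tells all that it offers.
- The arm moves only by the tool step_arm, never from a script. Its argument "steps" is a list of rows, each a list of 2 entries, a list of its own where there are three numbers: the shift along the tool's x, y, z in cm, then the turn, a rotation vector about the tool's x, y, z in degrees. A call has 1 to 12 rows; each row shifts and turns the commanded pose from where the row before left it, along the tool's axes as they then stand; what a row does not reach is not made up. A row lasts 1/8 s, in which the tool goes at most 62.5 mm and 10.7 degrees, less where a joint would pass 70% of its speed; a pose out of reach is approached as far as the arm can. A call with a gripper value outside its range is refused whole. "claw" is the opening, from -1 (shut) to 1 (fully open), set as the call begins (left out, the last holds). The fingers move at their own pace and stop on an object; "grip_force" is the grip in N (left out, the last holds). Time passes only in rows, so rows that do not move let the fingers close. It gives the time, the measured TCP pose, the force, the opening and the grip force at its end, in the units of the state.
- sensors.get_state(): the state, without advancing time (a new reading comes with each control period).
- vision.snapshot(name): name is "scene" or "top" or "wrist"; returns a dict with "img" (420x560x3 uint8, red, green, blue), "fx", "fy", "cx", "cy" (pixels), "position" and "rotation" of the camera in the world. Camera axes: x right, y down, z forward; pixel columns grow to the right and rows downward; lengths in m; the calibration is good to about 2 mm. The wrist camera is an equidistant fisheye: a pixel r from the principal point sees the ray r / f radians off the axis. A picture is of the moment at which its call begins. There is no depth.
- finish_job(): hands the job in; it is judged then, once.
The state is a dict: "clock": time; "q": joint angles; "qd": joint speeds; "joint_torque": joint torques, N m; "tool_pos": TCP position; "eef_rot": TCP orientation; "contact_force": force on the tool from outside, world axes, zero at the start; "moment": the same for the moment, N m; "opening": opening from 0.0 (shut) to 1.0 (fully open); "finger_force": force on a finger pad.
Only numpy, scipy, OpenCV 4.12 (cv2) and the standard library are available. Lean on these libraries where they do the work, as an engineer would, in place of code of your own. Each camera call takes 0.05 s, during which the arm holds its last target. There are 200 camera calls.

## Working session

There is one attempt and no reset: what is moved stays moved. The work goes in short steps, Python scripts to look and compute and a tool call to move; the robot and the scene stay as the last step left them, time stands still between calls to the robot, and variables do not carry over. Pictures are saved under pics/ and viewed, at most 14 in all, crops included, and the job is handed in when it is done.

Besides the shell and the picture viewer there is one more tool, called after ">>>" in YAML: its name, and indented under it one key for each argument. step_arm: Moves the arm, as the interface text tells. Its arguments: {"type":"object","properties":{"steps":{"type":"array"},"claw":{"type":"number"},"grip_force":{"type":"number"}},"required":["steps"]}

```bash
mkdir -p pics
python3 - <<'E'
from plant import sensors, vision, r
import cv2,pickle,numpy as np
np.set_printoptions(precision=4,suppress=True)
for n in("scene","top"):
    s=vision.snapshot(n);pickle.dump(s,open(n+"0.pkl","wb"));cv2.imwrite(f"pics/{n}0.png",s["img"][:,:,::-1])
    print(n,s["fx"],s["fy"],s["cx"],s["cy"],s["position"],s["rotation"])
print(sensors.get_state(),r.tip_extent)
E
```

```text
scene 439.6071501282633 439.6071501282633 278.81601914126156 211.44914298673498 [ 1.0474 -0.196   0.9627] [ 0.7811  0.5538 -0.1655 -0.236 ]
top 460.33542879284136 460.33542879284136 284.7855824008316 207.3430003732899 [0.219  0.0047 1.3136] [ 0.711  -0.6959  0.0704 -0.0717]
{'clock': 0.1, 'q': array([ 1.3428,  0.6899, -0.1945,  1.5662,  0.1573,  0.9025, -0.2151]), 'qd': array([-0.0006,  0.0004,  0.0005, -0.0018, -0.    , -0.0006, -0.0014]), 'joint_torque': array([ -0.0028, -52.8491,  -1.2711, -15.3836,  -0.0525,   0.0019,
         0.0001]), 'tool_pos': array([ 0.1616, -0.6032,  0.257 ]), 'eef_rot': array([ 0.9914,  0.1305, -0.0002, -0.0008]), 'contact_force': array([ 0.2151, -0.4049, -0.945 ]), 'moment': array([0.062 , 0.0869, 0.0492]), 'finger_force': 0.0, 'opening': 0.9959825133927487} 0.019
```

View pics/top0.png

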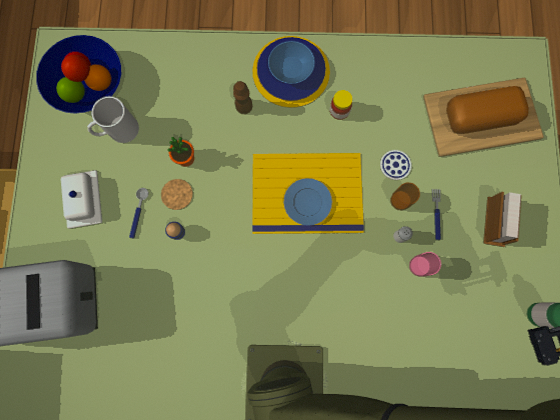

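View pics/scene0.png

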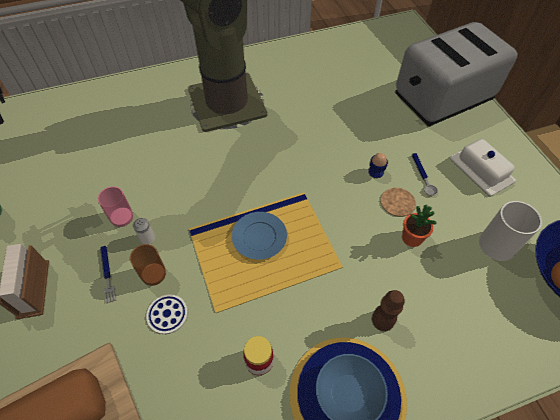

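The top view shows the mat at (308,193), plate (308,202), patterned coaster (396,164), amber glass (404,196), salt (403,234), fork (437,214), egg cup (175,230), spoon (140,212), and cork coaster (177,194). The scene view shows the same things from the far side, with the amber glass standing at (148,265).

```bash
cat > h.py <<'E'
import numpy as np,cv2,pickle
from scipy.spatial.transform import Rotation as R
np.set_printoptions(precision=4,suppress=True)
def ray(s,p):
    x=np.array([(p[0]-s["cx"])/s["fx"],(p[1]-s["cy"])/s["fy"]])
    d=np.r_[x,1.]
    if s.get("fish"):
        t=np.linalg.norm(x); d=np.r_[x/max(t,1e-9)*np.sin(t),np.cos(t)]
    Rm=np.asarray(s["rotation"]); Rm=R.from_quat(Rm).as_matrix() if Rm.size==4 else Rm
    return np.asarray(s["position"]),Rm@d
def onz(s,p,z):
    o,d=ray(s,p); return o+d*(z-o[2])/d[2]
def tri(s1,p1,s2,p2):
    o,d=ray(s1,p1);a,b=ray(s2,p2)
    t=np.linalg.lstsq(np.c_[d,-b],a-o,rcond=None)[0]
    u,v=o+d*t[0],a+b*t[1]; return (u+v)/2,np.linalg.norm(u-v)
def mask(s,lo,hi,box):
    h=cv2.cvtColor(s["img"],cv2.COLOR_RGB2HSV); m=cv2.inRange(h,np.array(lo),np.array(hi))
    k=np.zeros_like(m);x0,y0,x1,y1=box;k[y0:y1,x0:x1]=255;m&=k
    n,l,st,c=cv2.connectedComponentsWithStats(m)
    if n<2:return m,0
    i=1+st[1:,4].argmax(); return (l==i).astype(np.uint8)*255,st[i]
def pts(m): return np.argwhere(m)[:,::-1].astype(float)
E
python3 - <<'E'
from h import *
T=pickle.load(open("top0.pkl","rb"));S=pickle.load(open("scene0.pkl","rb"))
h=lambda s:cv2.cvtColor(s["img"],cv2.COLOR_RGB2HSV)
for n,(u,v) in dict(mat=(270,170),stripe=(270,228),plate=(308,202),table=(220,300),tabsh=(240,290),egg=(173,227),cup=(177,236),amber=(400,192),amb2=(404,204),salt=(403,238),saltcap=(404,231),forkh=(437,225),forkhead=(436,196),spoonh=(136,225),bowl=(144,194),navydot=(396,155),white=(396,153)).items(): print(n,h(T)[v,u])
def montage(s,boxes,k,name):
    t=[cv2.resize(s["img"][b[1]:b[3],b[0]:b[2],::-1],(260,260),interpolation=cv2.INTER_CUBIC) for b in boxes]
    cv2.imwrite(name,np.vstack([np.hstack(t[:3]),np.hstack(t[3:])]))
import sys
a=[T["img"][y:y+52,x:x+52,::-1] for x,y in((149,204),(380,172),(378,208))]+[S["img"][y:y+52,x:x+52,::-1] for x,y in((352,138),(122,240),(118,206))]
a=[cv2.resize(i,(260,260),interpolation=cv2.INTER_NEAREST) for i in a]
cv2.imwrite("pics/crops.png",np.vstack([np.hstack(a[:3]),np.hstack(a[3:])]))
E
```

```text
mat [ 24 255 197]
stripe [120 105  90]
plate [104 102 132]
table [ 37  82 161]
tabsh [ 38  81 161]
egg [ 15 125 172]
cup [116 106  70]
amber [ 16 198 117]
amb2 [ 15 206 105]
salt [ 42  11 115]
saltcap [ 36  11 113]
forkh [117 150  80]
forkhead [34 46 84]
spoonh [114 115  62]
bowl [ 45   8 133]
navydot [ 46  17 198]
white [ 93  14 168]
```

View pics/crops.png

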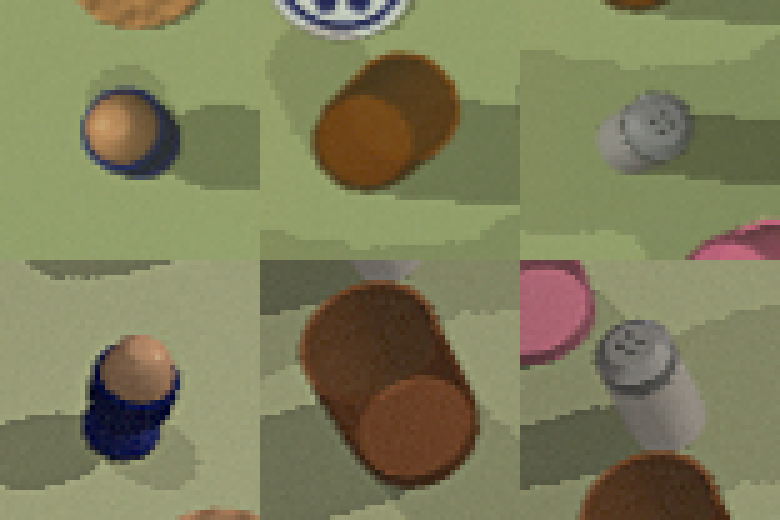

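The crops show the egg cup, amber glass (rim centre about (409.6,192.8), base about (400.8,200) in top) and salt (cap about (405,233)), all standing upright.

Run:
```python
from h import *
T=pickle.load(open("top0.pkl","rb"));S=pickle.load(open("scene0.pkl","rb"))
# mat: yellow + stripe corners
m,st=mask(T,(18,150,60),(32,255,255),(235,140,380,240)); 
s_,st2=mask(T,(105,50,20),(130,255,255),(245,218,372,238))
cl=lambda m:cv2.morphologyEx(m,cv2.MORPH_CLOSE,np.ones((7,7)))
P=np.array([onz(T,p,.003)[:2] for p in pts(cl(m|s_))])*1000
rc=cv2.minAreaRect(P.astype(np.float32));print("mat",rc,st,st2)
e=np.array([onz(T,p,.003)[:2] for p in pts(s_)]);c=e.mean(0);w=np.linalg.svd(e-c,full_matrices=False)[2][0];print("stripe dir",c,np.degrees(np.arctan2(-w[0],w[1])),np.degrees(np.arctan2(w[0],-w[1])))
pm,st=mask(T,(96,60,40),(112,255,255),(275,172,340,228));print("plate",st);(x,y),rr,_=cv2.fitEllipse(max(cv2.findContours(pm,0,1)[0],key=cv2.contourArea));print(onz(T,(x,y),.016),rr)
# coaster: not green in box
hsv=cv2.cvtColor(T["img"],cv2.COLOR_RGB2HSV)
b=np.zeros_like(pm);b[145:184,376:416]=((hsv[...,1]<50)|(hsv[...,0]>80))[145:184,376:416]*255
hu=cv2.convexHull(max(cv2.findContours(cl(b),0,1)[0],key=cv2.contourArea));(x,y),rr,_=cv2.fitEllipse(hu);print("coaster",x,y,rr,onz(T,(x,y),.004))
# egg
a,st=mask(T,(5,80,90),(22,255,255),(160,215,190,245));q,sq=mask(S,(3,60,80),(22,255,255),(365,148,395,175))
print("egg",st,sq,tri(T,pts(a).mean(0),S,pts(q).mean(0)), onz(T,pts(a).mean(0),.052))
print("salt",tri(T,(405.2,233),S,(141,224.4)),onz(T,(405.2,233),.074),onz(S,(141,224.4),.074))
print("glass",onz(T,(409.6,192.8),.095),onz(T,(400.8,200),.004))
for n,bx in dict(fork=(428,205,446,245),spoon=(125,205,150,242)).items():
    k,st=mask(T,(105,70,20),(130,255,255),bx);X=np.array([onz(T,p,.011)[:2] for p in pts(k)]);c=X.mean(0);w=np.linalg.svd(X-c,full_matrices=False)[2][0];w*=np.sign(w[0]);t=(X-c)@w
    print(n,st,c,"yaw",np.degrees(np.arctan2(w[1],w[0])),"len",np.ptp(t),"grip(-20)",c+w*(t.min()+t.max())/2+w*.010)
```

```text
mat ((537.2046508789062, -54.26344299316406), (231.67428588867188, 321.0065002441406), 1.2360974550247192) [ 252  153  112   72 6026] [253 225 111   6 594]
stripe dir [ 0.4287 -0.057 ] -178.12075611774088 1.8792438822591382
plate [ 285  179   47   47 1700]
[ 0.5027 -0.0552  0.016 ] (45.273094177246094, 46.021907806396484)
coaster 395.3290710449219 164.5667266845703 (29.682228088378906, 31.661518096923828) [ 0.6225 -0.3144  0.004 ]
egg [166 223  14  14 150] [372 153  15  13 154] (array([0.4081, 0.3196, 0.0497]), np.float64(0.00028617347336563795)) [0.4077 0.3189 0.052 ]
salt (array([ 0.4101, -0.3221,  0.0602]), np.float64(0.0010189398673595832)) [ 0.4079 -0.319   0.074 ] [ 0.42   -0.3197  0.074 ]
glass [ 0.5154 -0.3289  0.095 ] [ 0.5154 -0.3275  0.004 ]
fork [435 209   5  31 139] [ 0.4468 -0.4279] yaw -1.038377143041348 len 0.08753590047394963 grip(-20) [ 0.4558 -0.4281]
spoon [129 208  12  30 137] [0.4309 0.4393] yaw -9.29014706957744 len 0.08715392266644557 grip(-20) [0.4415 0.4376]
```

>>> step_arm:
  steps:
    - [[0,0,0],[0,0,7.5]]
    - [[0,0,0],[0,0,7.5]]
    - [[3,-3,0],[0,0,0]]
    - [[3,-3,0],[0,0,0]]
    - [[3,-3,0],[0,0,0]]
    - [[3,-3,0],[0,0,0]]
    - [[3,-3,0],[0,0,0]]
    - [[3,-3,0],[0,0,0]]
    - [[3,-3,0],[0,0,0]]
    - [[3,-3,0],[0,0,0]]
    - [[3,-3,0],[0,0,0]]
    - [[2,-3,0],[0,0,0]]
  claw: 1
  grip_force: 15

```text
clock: 1.6
tool_pos: [0.4531, -0.3022, 0.2574]
eef_rot: [1.0, 0.001, 0.0, -0.0]
contact_force: [0.2, -0.3, 0.2]
opening: 1.0
finger_force: 0.0
```

```bash
cat >> h.py <<'E'
def wrist(name):
    from plant import vision
    s=vision.snapshot("wrist");s["fish"]=True;pickle.dump(s,open(name+".pkl","wb"));cv2.imwrite(f"pics/{name}.png",s["img"][:,:,::-1]);return s
def delta(x,y,z,yaw=0):
    "remaining move in tool axes (cm, deg): target TCP in world, tool down, tool x at world yaw (deg)"
    from plant import sensors
    s=sensors.get_state();r=R.from_quat(s["eef_rot"]);g=R.from_euler('z',yaw,degrees=True)*R.from_quat([1,0,0,0])
    print("t",s["clock"],"p",s["tool_pos"],"shift cm",r.inv().apply(np.array([x,y,z])-s["tool_pos"])*100,"rot deg",np.degrees((r.inv()*g).as_rotvec()),"F",s["contact_force"],"open",s["opening"])
E
python3 - <<'E'
from h import *
wrist("w1");delta(.408,.319,.13)
E
```

```text
t 1.65 p [ 0.4564 -0.2966  0.2574] shift cm [ -4.3467 -61.5445  13.0107] rot deg [-0.2631 -0.1502  0.4892] F [2.7795 2.8798 0.0481] open 1.004614566599767
```

View pics/w1.png

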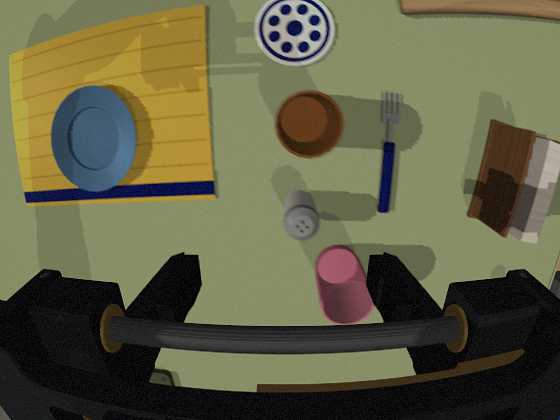

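The wrist view shows the coaster (295,29), amber glass (309,124), salt (301,220), fork handle (386,178), mat and plate (94,138) cleanly.

Run:
```python
from h import *
W=pickle.load(open("w1.pkl","rb"));print(W["position"])
hsv=cv2.cvtColor(W["img"],cv2.COLOR_RGB2HSV)
def rayfit(m,z):
    c=max(cv2.findContours(m,0,1)[0],key=cv2.contourArea)[:,0].astype(float)
    X=np.array([onz(W,p,z)[:2] for p in c])*1000
    return cv2.fitEllipse(X.astype(np.float32))
k,st=mask(W,(105,70,20),(130,255,255),(370,140,400,216));X=np.array([onz(W,p,.011)[:2] for p in pts(k)]);c=X.mean(0);w=np.linalg.svd(X-c,full_matrices=False)[2][0];w*=np.sign(w[0]);t=(X-c)@w
print("fork",st,"yaw",np.degrees(np.arctan2(w[1],w[0])),"len",np.ptp(t),"grip",c+w*(t.min()+t.max())/2+w*.010)
k,st=mask(W,(3,120,40),(22,255,255),(265,80,355,168));print("glass mask",st,rayfit(k,.095), "base bright",onz(W,(306,119),.004))
print("saltcap",onz(W,(301,222),.074))
b=np.zeros_like(k);b[0:68,250:340]=(((hsv[...,1]<45)|(hsv[...,0]>80)))[0:68,250:340]*255
b=cv2.morphologyEx(cv2.morphologyEx(b,cv2.MORPH_OPEN,np.ones((2,2))),cv2.MORPH_CLOSE,np.ones((9,9)));n,l,s2,_=cv2.connectedComponentsWithStats(b);i=1+s2[1:,4].argmax();print("coaster",s2[i],rayfit((l==i)*np.uint8(255),.004))
k,st=mask(W,(95,60,40),(112,255,255),(40,75,145,200));print("plate",st,rayfit(k,.014))
s_,st=mask(W,(113,80,20),(130,255,255),(15,175,225,210));P=pts(s_)
for nm,sel in (("stripe",P),):
    X=np.array([onz(W,p,.003)[:2] for p in sel])*1000;rc=cv2.minAreaRect(X.astype(np.float32));print(nm,st,rc,cv2.boxPoints(rc))
y,st=mask(W,(18,140,60),(32,255,255),(0,0,225,210));X=np.array([onz(W,p,.003)[:2] for p in pts(y)])*1000;rc=cv2.minAreaRect(X.astype(np.float32));print("yellow",st,rc,cv2.boxPoints(rc))
```

```text
[ 0.5361 -0.3017  0.3844]
fork [378 142  17  71 706] yaw -0.8478806306484018 len 0.08803142116277751 grip [ 0.4586 -0.4264]
glass mask [ 276   90   68   68 3571] ((516.5147094726562, -324.2020568847656), (58.97374725341797, 60.0966682434082), 49.0112419128418) base bright [ 0.5162 -0.3273  0.004 ]
saltcap [ 0.4159 -0.3194  0.074 ]
coaster [ 255    0   81   68 4592] ((621.184814453125, -314.52642822265625), (86.56791687011719, 94.62431335449219), 176.45321655273438)
plate [  52   86   84  107 6959] ((503.4599914550781, -51.88471984863281), (135.25022888183594, 138.50741577148438), 78.82124328613281)
stripe [  25  181  189   22 2047] ((429.1827697753906, -55.51617431640625), (16.47750473022461, 318.705810546875), 1.7230498790740967) [[ 416.1563  103.517 ]
 [ 425.7392 -215.0448]
 [ 442.2093 -214.5493]
 [ 432.6263  104.0124]]
yellow [    9     5   205   187 24298] ((546.2176513671875, -52.59288024902344), (215.9224090576172, 320.58514404296875), 1.7111979722976685) [[ 433.518   104.4043]
 [ 443.0912 -216.0379]
 [ 658.9174 -209.5901]
 [ 649.3441  110.8521]]
```

>>> step_arm:
  steps:
    - [[0,-5,0],[0,0,0]]
    - [[0,-5,0],[0,0,0]]
    - [[0,-5,0],[0,0,0]]
    - [[0,-5,0],[0,0,0]]
    - [[0,-5,0],[0,0,0]]
    - [[0,-5,0],[0,0,0]]
    - [[0,-5,0],[0,0,0]]
    - [[0,-5,0],[0,0,0]]
    - [[0,-5,0],[0,0,0]]
    - [[0,-5,0],[0,0,0]]
    - [[0,-3,0],[0,0,0]]
    - [[0,0,0],[0,0,0]]

```text
clock: 3.15
tool_pos: [0.4513, 0.2288, 0.2574]
eef_rot: [1.0, 0.002, -0.0, -0.001]
contact_force: [0.5, -0.9, 0.9]
opening: 1.001
finger_force: 0.0
```

Run:
```python
from h import *
wrist("w2");delta(.408,.319,.13)
```

```text
t 3.2 p [0.4515 0.2263 0.2574] shift cm [-4.3212 -9.2841 12.7311] rot deg [0.044  0.0383 0.0957] F [-1.0951 -0.3356  0.0513] open 0.9984547615959859
```

View pics/w2.png

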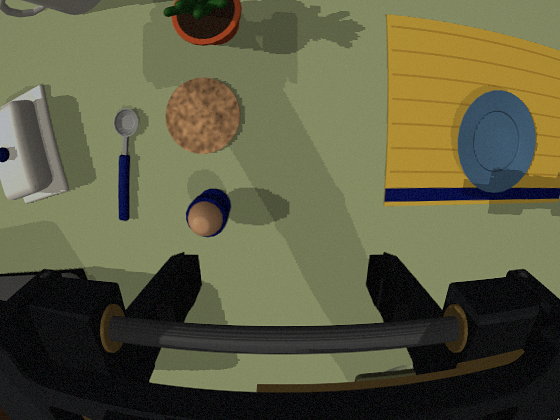

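The second wrist view shows the egg (206,218), cup rim about (208,212), spoon handle (124,188) with bowl (126,122), butter dish edge (66,185) and plate (497,141).

Run:
```python
from h import *
W=pickle.load(open("w2.pkl","rb"));T=pickle.load(open("top0.pkl","rb"))
k,st=mask(W,(105,70,20),(130,255,255),(110,148,140,226));X=np.array([onz(W,p,.011)[:2] for p in pts(k)]);c=X.mean(0);w=np.linalg.svd(X-c,full_matrices=False)[2][0];w*=np.sign(w[0]);t=(X-c)@w
print("spoon",st,"yaw",np.degrees(np.arctan2(w[1],w[0])),"len",np.ptp(t),"grip",c+w*(t.min()+t.max())/2+w*.010)
k,st=mask(W,(3,70,60),(22,255,255),(180,190,240,245));a=pts(k).mean(0);print("egg",st,a,onz(W,a,.05))
m,_=mask(T,(5,80,90),(22,255,255),(160,215,190,245));print(tri(T,pts(m).mean(0),W,a))
k,st=mask(W,(95,60,40),(112,255,255),(450,80,545,186));c=max(cv2.findContours(k,0,1)[0],key=cv2.contourArea)[:,0].astype(float)
c=c[(c[:,1]<180)];X=np.array([onz(W,p,.014)[:2] for p in c])*1000;print("plate",st,cv2.minEnclosingCircle(X.astype(np.float32)),cv2.fitEllipse(X.astype(np.float32)))
y,st=mask(W,(18,140,60),(32,255,255),(380,10,560,200));
for p in((387,14),(386,205)):print("mat edge",onz(W,p,.003))
print("dish edge",onz(W,(66,185),.01))
```

```text
spoon [119 155  11  66 640] yaw -8.807105502865802 len 0.08898928439275439 grip [0.4436 0.4357]
egg [188 202  34  34 930] [204.4656 218.6247] [0.4079 0.3181 0.05  ]
(array([0.4079, 0.3187, 0.0502]), np.float64(0.0012147328893732877))
plate [ 458   91   77   95 6011] ((503.471435546875, -57.193241119384766), 69.47693634033203) ((503.0877685546875, -57.20409393310547), (136.54966735839844, 137.4113311767578), 79.97959899902344)
mat edge [0.6482 0.1082 0.003 ]
mat edge [0.4098 0.0988 0.003 ]
dish edge [0.4398 0.5346 0.01  ]
```

>>> step_arm:
  steps:
    - [[-2.15,-4.6,0],[0,0,0]]
    - [[-2.15,-4.6,0],[0,0,0]]
    - [[0,0,4],[0,0,0]]
    - [[0,0,4],[0,0,0]]
    - [[0,0,4],[0,0,0]]
    - [[0,0,4],[0,0,0]]
    - [[0,0,3.5],[0,0,0]]
    - [[0,0,2.4],[0,0,0]]
    - [[0,0,0],[0,0,0]]

```text
clock: 4.32
tool_pos: [0.4087, 0.3155, 0.0375]
eef_rot: [1.0, -0.001, -0.001, 0.002]
contact_force: [-0.3, -0.1, 1.6]
opening: 0.998
finger_force: 0.0
```

>>> step_arm:
  steps:
    - [[0,0,0],[0,0,0]]
    - [[0,0,0],[0,0,0]]
    - [[0,0,0],[0,0,0]]
    - [[0,0,0],[0,0,0]]
    - [[0,0,0],[0,0,0]]
  claw: -1

```text
clock: 4.95
tool_pos: [0.4089, 0.3182, 0.0391]
eef_rot: [1.0, -0.0, 0.0, 0.0]
contact_force: [-0.2, -0.8, 4.0]
opening: 0.535
finger_force: 15.0
```

Run:
```python
from h import *
delta(.5035,-.055,.12)
```

```text
t 4.95 p [0.4089 0.3182 0.0391] shift cm [ 9.4682 37.3205 -8.0886] rot deg [ 0.0028 -0.0174 -0.0037] F [-0.2471 -0.7663  3.9728] open 0.5354662195627462
```

>>> step_arm:
  steps:
    - [[0,0,-4],[0,0,0]]
    - [[0,0,-4],[0,0,0]]
    - [[1,4,0],[0,0,0]]
    - [[1,4,0],[0,0,0]]
    - [[1,4,0],[0,0,0]]
    - [[1,4,0],[0,0,0]]
    - [[1,4,0],[0,0,0]]
    - [[1,4,0],[0,0,0]]
    - [[1,4,0],[0,0,0]]
    - [[1,4,0],[0,0,0]]
    - [[1,4,0],[0,0,0]]
    - [[0.5,1.3,0],[0,0,0]]

```text
clock: 6.45
tool_pos: [0.5037, -0.0579, 0.1185]
eef_rot: [1.0, -0.002, -0.0, 0.001]
contact_force: [0.0, 0.1, -0.5]
opening: 0.533
finger_force: 15.0
```

>>> step_arm:
  steps:
    - [[0,0,0],[0,0,0]]
    - [[0,0,2],[0,0,0]]
    - [[0,0,2],[0,0,0]]

```text
clock: 6.82
tool_pos: [0.5037, -0.0519, 0.0784]
eef_rot: [1.0, 0.002, 0.0, -0.001]
contact_force: [0.4, -0.5, -1.0]
opening: 0.532
finger_force: 15.0
```

Run:
```python
from h import *
s=wrist("w3");delta(.5035,-.055,.048)
s=pickle.load(open("w3.pkl","rb"))
```

```text
t 6.875 p [ 0.5024 -0.0517  0.0763] shift cm [0.1145 0.3393 2.8259] rot deg [-0.1104  0.1972  0.2309] F [-1.0582  1.0628 -3.4465] open 0.5306669113813565
```

View pics/w3.png

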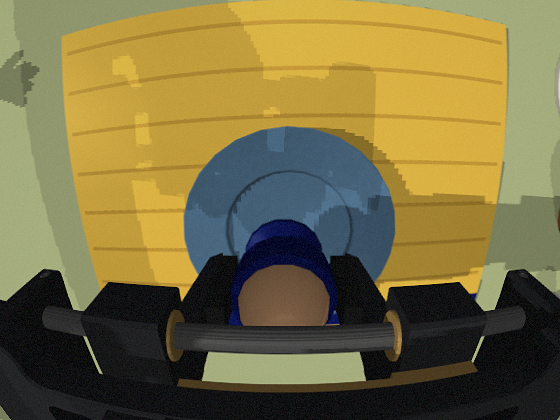

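The third wrist view shows the held cup above the plate. The plate's rim spans columns 184–395 near row 222, and the mat's back corners are at (62,37) and (508,27).

Run:
```python
from h import *
W=pickle.load(open("w3.pkl","rb"))
k,st=mask(W,(95,60,40),(112,255,255),(170,115,410,260));c=max(cv2.findContours(k,0,1)[0],key=cv2.contourArea)[:,0].astype(float)
X=np.array([onz(W,p,.0165)[:2] for p in c])*1000
o=np.array([503,-55.]);X=X[(X[:,0]>505)&(np.linalg.norm(X-o,axis=1)>60)]
A=np.c_[2*X,np.ones(len(X))];z=np.linalg.lstsq(A,(X**2).sum(1),rcond=None)[0];print("plate",z[:2],np.sqrt(z[2]+z[:2]@z[:2]),len(X))
y,st=mask(W,(18,140,60),(32,255,255),(0,0,560,290));X=np.array([onz(W,p,.003)[:2] for p in pts(y)])*1000;rc=cv2.minAreaRect(X.astype(np.float32));print(rc,cv2.boxPoints(rc))
```

```text
plate [503.8593 -54.8752] 68.25955275506146 306
((547.265625, -53.54872131347656), (211.35264587402344, 318.38037109375), 1.7038160562515259) [[ 436.9029  102.429 ]
 [ 446.3692 -215.8106]
 [ 657.6284 -209.5265]
 [ 648.1621  108.7131]]
```

>>> step_arm:
  steps:
    - [[0,0,1.2],[0,0,0]]
    - [[0,0,0.8],[0,0,0]]
    - [[0,0,0],[0,0,0]]
    - [[0,0,0],[0,0,0]]
    - [[0,0,0],[0,0,0]]

```text
clock: 7.5
tool_pos: [0.504, -0.0548, 0.0591]
eef_rot: [1.0, -0.0, 0.0, 0.0]
contact_force: [-0.1, 0.1, -1.1]
opening: 0.527
finger_force: 15.0
```

Run:
```python
from h import *
delta(.5035,-.055,.048)
```

```text
t 7.5 p [ 0.504  -0.0548  0.0591] shift cm [-0.0553  0.0161  1.1113] rot deg [ 0.0063 -0.0463 -0.0128] F [-0.0695  0.1086 -1.0534] open 0.5265596944174544
```

>>> step_arm:
  steps:
    - [[0,0,0.5],[0,0,0]]
    - [[0,0,0.4],[0,0,0]]
    - [[0,0,0.2],[0,0,0]]
    - [[0,0,0.1],[0,0,0]]
    - [[0,0,0],[0,0,0]]

```text
clock: 8.12
tool_pos: [0.5036, -0.0547, 0.0471]
eef_rot: [1.0, 0.0, -0.0, 0.0]
contact_force: [-0.8, -0.7, 4.0]
opening: 0.531
finger_force: 15.0
```

>>> step_arm:
  steps:
    - [[0,0,0],[0,0,0]]
    - [[0,0,0],[0,0,0]]
    - [[0,0,0],[0,0,0]]
    - [[0,0,0],[0,0,0]]
    - [[0,0,-3],[0,0,0]]
    - [[0,0,-4],[0,0,0]]
    - [[0,0,-4],[0,0,0]]
    - [[0,0,-4],[0,0,0]]
  claw: 0.7

```text
clock: 9.12
tool_pos: [0.5035, -0.0548, 0.198]
eef_rot: [1.0, 0.0, -0.0, 0.0]
contact_force: [0.0, 0.0, 0.4]
opening: 0.849
finger_force: 0.0
```

Run:
```python
from h import *
s=wrist("w4");delta(.4155,-.3195,.2)
```

```text
t 9.175 p [ 0.506  -0.0549  0.2023] shift cm [-9.0432 26.4643  0.1748] rot deg [ 0.0293 -0.4452 -0.0216] F [0.1049 0.8537 2.3749] open 0.8500540027010665
```

>>> step_arm:
  steps:
    - [[-1.6,3.3,0],[0,0,0]]
    - [[-1.6,3.3,0],[0,0,0]]
    - [[-1.6,3.3,0],[0,0,0]]
    - [[-1.6,3.3,0],[0,0,0]]
    - [[-1.6,3.3,0],[0,0,0]]
    - [[-1.6,3.3,0],[0,0,0]]
    - [[-1.6,3.3,0],[0,0,0]]
    - [[-1.6,3.4,0],[0,0,0]]
    - [[0,0,0],[0,0,0]]
    - [[0,0,0],[0,0,0]]
    - [[0,0,0],[0,0,0]]
  claw: 0.6

```text
clock: 10.55
tool_pos: [0.3766, -0.3184, 0.1967]
eef_rot: [1.0, 0.001, 0.0, -0.0]
contact_force: [0.5, -0.2, -0.3]
opening: 0.8
finger_force: 0.0
```

Run:
```python
from h import *
s=wrist("w5");delta(.4155,-.3195,.2)
W4=pickle.load(open("w4.pkl","rb"))["img"];W5=s["img"]
cv2.imwrite("pics/c5.png",np.hstack([cv2.resize(i,(400,300)) for i in(W4,W5)])[:,:,::-1])
```

```text
t 10.6 p [ 0.3765 -0.3185  0.1968] shift cm [ 3.8957  0.1091 -0.3221] rot deg [-0.0266 -0.0211  0.1399] F [1.0058 0.6603 0.2864] open 0.8009044032644407
```

View pics/c5.png

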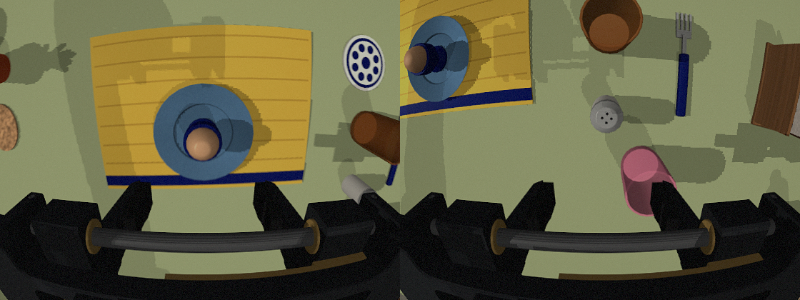

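The left panel shows the egg cup standing on the plate. The right panel shows the salt cap at about (288,162) full-size, with the pink glass close by at (345,230).

Run:
```python
from h import *
W=pickle.load(open("w5.pkl","rb"));T=pickle.load(open("top0.pkl","rb"))
hsv=cv2.cvtColor(W["img"],cv2.COLOR_RGB2HSV)
b=np.zeros(hsv.shape[:2],np.uint8);b[130:190,262:315]=(hsv[130:190,262:315,1]<40)*255
n,l,s2,c=cv2.connectedComponentsWithStats(b);i=1+s2[1:,4].argmax();print("salt",s2[i],c[i],onz(W,c[i],.06),onz(W,(288.4,162.4),.074),tri(T,(405.2,233),W,(288.4,162.4)))
k,st=mask(W,(160,60,60),(179,255,255),(300,190,400,310));print("pink",st,onz(W,(st[0]+st[2]/2,st[1]+22),.004));
for p in((st[0]+st[2]/2,st[1]),):print("pink far edge",onz(W,p,.004),onz(W,p,.095))
k,st=mask(T,(160,60,60),(179,255,255),(405,245,450,285));print("pink top img",st,onz(T,pts(k).mean(0),.05))
k,st=mask(W,(3,120,40),(22,255,255),(245,0,345,80));print("glass",st)
```

```text
salt [ 266  133   46   53 1874] [288.3863 159.8378] [ 0.412  -0.3215  0.06  ] [ 0.4125 -0.3213  0.074 ] (array([ 0.41  , -0.3218,  0.0619]), np.float64(0.0008196687256804803))
pink [ 309  205   79   98 4388] [ 0.33   -0.3875  0.004 ]
pink far edge [ 0.3549 -0.3857  0.004 ] [ 0.3846 -0.3664  0.095 ]
pink top img [410 252  31  24 586] [ 0.3273 -0.3773  0.05  ]
glass [ 251    0   89   75 5379]
```

>>> step_arm:
  steps:
    - [[3.5,0.25,0],[0,0,0]]
    - [[0,0,4],[0,0,0]]
    - [[0,0,4],[0,0,0]]
    - [[0,0,4],[0,0,0]]
    - [[0,0,2.5],[0,0,0]]
    - [[0,0,0],[0,0,0]]
    - [[0,0,0],[0,0,0]]

```text
clock: 11.48
tool_pos: [0.4115, -0.322, 0.0525]
eef_rot: [1.0, 0.0, 0.001, 0.0]
contact_force: [-0.5, -0.6, 0.9]
opening: 0.796
finger_force: 0.0
```

>>> step_arm:
  steps:
    - [[0,0,0],[0,0,0]]
    - [[0,0,0],[0,0,0]]
    - [[0,0,0],[0,0,0]]
    - [[0,0,0],[0,0,0]]
    - [[0,0,0],[0,0,0]]
  claw: -1

```text
clock: 12.1
tool_pos: [0.4109, -0.3225, 0.052]
eef_rot: [1.0, -0.0, 0.0, 0.0]
contact_force: [-0.8, -0.7, 5.1]
opening: 0.412
finger_force: 15.0
```

Run:
```python
from h import *
delta(.6137,-.0518,.12)
```

```text
t 12.1 p [ 0.4109 -0.3225  0.052 ] shift cm [ 20.2807 -27.0667  -6.8061] rot deg [ 0.0283 -0.0207 -0.0092] F [-0.7645 -0.7329  5.1255] open 0.411733615819364
```

>>> step_arm:
  steps:
    - [[0,0,-4],[0,0,0]]
    - [[0,0,-4],[0,0,0]]
    - [[0,0,-2],[0,0,0]]
    - [[2.25,-3,0],[0,0,0]]
    - [[2.25,-3,0],[0,0,0]]
    - [[2.25,-3,0],[0,0,0]]
    - [[2.25,-3,0],[0,0,0]]
    - [[2.25,-3,0],[0,0,0]]
    - [[2.25,-3,0],[0,0,0]]
    - [[2.25,-3,0],[0,0,0]]
    - [[2.25,-3,0],[0,0,0]]
    - [[2.25,-3,0],[0,0,0]]

```text
clock: 13.6
tool_pos: [0.6133, -0.0512, 0.1511]
eef_rot: [1.0, 0.0, -0.001, 0.0]
contact_force: [0.3, -0.3, -1.1]
opening: 0.409
finger_force: 15.0
```

>>> step_arm:
  steps:
    - [[0,0,3],[0,0,0]]
    - [[0,0,3],[0,0,0]]
    - [[0,0,2],[0,0,0]]
    - [[0,0,0.5],[0,0,0]]
    - [[0,0,0],[0,0,0]]
    - [[0,0,0],[0,0,0]]
    - [[0,0,0],[0,0,0]]

```text
clock: 14.48
tool_pos: [0.6139, -0.0523, 0.0676]
eef_rot: [1.0, -0.0, 0.001, 0.0]
contact_force: [0.6, 0.7, -1.5]
opening: 0.416
finger_force: 15.0
```

Run:
```python
from h import *
delta(.6137,-.0518,.0555)
```

```text
t 14.475 p [ 0.6139 -0.0523  0.0676] shift cm [-0.0203 -0.0499  1.2131] rot deg [ 0.004  -0.0959 -0.0089] F [ 0.5743  0.7021 -1.515 ] open 0.41563442540574647
```

>>> step_arm:
  steps:
    - [[0,0,0.5],[0,0,0]]
    - [[0,0,0.4],[0,0,0]]
    - [[0,0,0.2],[0,0,0]]
    - [[0,0,0.2],[0,0,0]]
    - [[0,0,0],[0,0,0]]
    - [[0,0,0],[0,0,0]]

```text
clock: 15.22
tool_pos: [0.6132, -0.0523, 0.055]
eef_rot: [1.0, -0.0, -0.0, 0.0]
contact_force: [-3.4, 0.4, 10.1]
opening: 0.416
finger_force: 15.0
```

>>> step_arm:
  steps:
    - [[0,0,0],[0,0,0]]
    - [[0,0,0],[0,0,0]]
    - [[0,0,0],[0,0,0]]
    - [[0,0,0],[0,0,0]]
    - [[0,0,-3],[0,0,0]]
    - [[0,0,-4],[0,0,0]]
    - [[0,0,-4],[0,0,0]]
    - [[0,0,-4],[0,0,0]]
  claw: 0.6

```text
clock: 16.23
tool_pos: [0.6131, -0.0522, 0.2049]
eef_rot: [1.0, 0.0, -0.0, 0.0]
contact_force: [1.0, 0.2, -0.1]
opening: 0.802
finger_force: 0.0
```

>>> step_arm:
  steps:
    - [[-1.9,3.9,0],[0,0,0]]
    - [[-1.9,3.9,0],[0,0,0]]
    - [[-1.9,3.9,0],[0,0,0]]
    - [[-1.9,3.9,0],[0,0,0]]
    - [[-1.9,3.9,0],[0,0,0]]
    - [[-1.9,3.9,0],[0,0,0]]
    - [[-1.9,3.9,0],[0,0,0]]
    - [[0,0,0],[0,0,0]]
    - [[0,0,0],[0,0,0]]
    - [[0,0,0],[0,0,0]]
  claw: 1

```text
clock: 17.48
tool_pos: [0.4813, -0.3234, 0.2038]
eef_rot: [1.0, 0.001, 0.0, -0.0]
contact_force: [0.2, -0.6, 0.1]
opening: 0.999
finger_force: 0.0
```

Run:
```python
from h import *
s=wrist("w6");delta(.5160,-.3265,.06)
k,st=mask(s,(3,120,40),(22,255,255),(180,60,420,300));print(st)
```

```text
t 17.525 p [ 0.4812 -0.3236  0.2038] shift cm [ 3.4685  0.3156 14.3791] rot deg [-0.0458 -0.0292  0.1572] F [ 1.0173  0.3242 -0.4301] open 1.002594558967271
[ 247  121   83   87 5426]
```

View pics/w6.png

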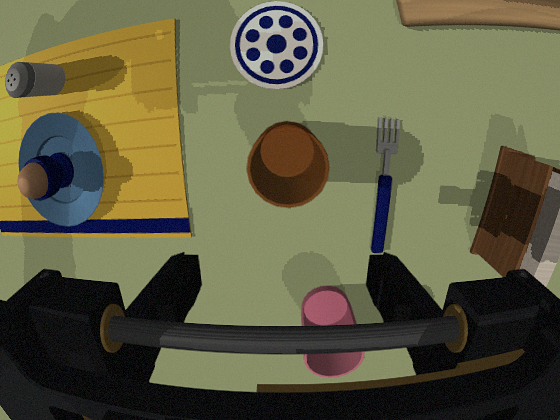

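The wrist view shows the salt standing behind the plate, glass rim centre about (288,166) with base about (288,150), coaster centre (277,45), and the fork untouched at (383,190).

Run:
```python
from h import *
W=pickle.load(open("w6.pkl","rb"))
print(onz(W,(288,166),.095),onz(W,(288,150),.004),"coaster",onz(W,(277,44.5),.004), [onz(W,p,.004)[:2] for p in((230,45),(323,45),(277,1),(277,88))])
k,st=mask(W,(105,70,20),(130,255,255),(365,170,398,256));X=np.array([onz(W,p,.011)[:2] for p in pts(k)]);c=X.mean(0);w=np.linalg.svd(X-c,full_matrices=False)[2][0];w*=np.sign(w[0]);t=(X-c)@w
print("fork",st,"yaw",np.degrees(np.arctan2(w[1],w[0])),"len",np.ptp(t),"grip",c+w*(t.min()+t.max())/2+w*.010)
```

```text
[ 0.5172 -0.3258  0.095 ] [ 0.5157 -0.3269  0.004 ] coaster [ 0.6226 -0.3157  0.004 ] [array([ 0.6235, -0.2693]), array([ 0.623 , -0.3609]), array([ 0.6691, -0.3155]), array([ 0.5783, -0.3158])]
fork [371 175  21  78 974] yaw -0.6409302310457845 len 0.08848201161998849 grip [ 0.4584 -0.4279]
```

>>> step_arm:
  steps:
    - [[3.5,0.3,0],[0,0,0]]
    - [[0,0,4],[0,0,0]]
    - [[0,0,4],[0,0,0]]
    - [[0,0,4],[0,0,0]]
    - [[0,0,2.4],[0,0,0]]
    - [[0,0,0],[0,0,0]]
    - [[0,0,0],[0,0,0]]

```text
clock: 18.4
tool_pos: [0.5164, -0.3279, 0.0607]
eef_rot: [1.0, 0.0, 0.001, 0.0]
contact_force: [0.6, 0.1, -0.1]
opening: 1.0
finger_force: 0.0
```

>>> step_arm:
  steps:
    - [[0,0,0],[0,0,0]]
    - [[0,0,0],[0,0,0]]
    - [[0,0,0],[0,0,0]]
    - [[0,0,0],[0,0,0]]
  claw: -1

```text
clock: 18.9
tool_pos: [0.5157, -0.3278, 0.0604]
eef_rot: [1.0, 0.0, 0.0, -0.0]
contact_force: [0.1, 2.2, 4.8]
opening: 0.692
finger_force: 14.9
```

>>> step_arm:
  steps:
    - [[0,0,-3],[0,0,0]]
    - [[0,0,-2],[0,0,0]]
    - [[3.5,-0.4,0],[0,0,0]]
    - [[3.5,-0.4,0],[0,0,0]]
    - [[3.6,-0.3,0],[0,0,0]]
    - [[0,0,2],[0,0,0]]
    - [[0,0,1.5],[0,0,0]]
    - [[0,0,0],[0,0,0]]
    - [[0,0,0],[0,0,0]]
    - [[0,0,0],[0,0,0]]

```text
clock: 20.15
tool_pos: [0.6214, -0.3177, 0.0755]
eef_rot: [1.0, -0.0, 0.001, 0.0]
contact_force: [-0.4, 0.2, -2.2]
opening: 0.684
finger_force: 14.9
```

Run:
```python
from h import *
delta(.6230,-.315,.064)
```

```text
t 20.15 p [ 0.6214 -0.3177  0.0755] shift cm [ 0.1548 -0.2725  1.153 ] rot deg [ 0.0388 -0.0623 -0.0246] F [-0.3741  0.2128 -2.1624] open 0.6841828073709536
```

>>> step_arm:
  steps:
    - [[0.1,-0.25,0.5],[0,0,0]]
    - [[0,0,0.4],[0,0,0]]
    - [[0,0,0.2],[0,0,0]]
    - [[0,0,0.1],[0,0,0]]
    - [[0,0,0],[0,0,0]]
    - [[0,0,0],[0,0,0]]

```text
clock: 20.9
tool_pos: [0.6222, -0.3142, 0.0644]
eef_rot: [1.0, 0.0, -0.0, -0.0]
contact_force: [-4.4, 2.4, 9.1]
opening: 0.68
finger_force: 14.9
```

>>> step_arm:
  steps:
    - [[0,0,0],[0,0,0]]
    - [[0,0,0],[0,0,0]]
    - [[0,0,0],[0,0,0]]
    - [[0,0,0],[0,0,0]]
    - [[0,0,-3],[0,0,0]]
    - [[0,0,-4],[0,0,0]]
    - [[0,0,-4],[0,0,0]]
  claw: 1

```text
clock: 21.78
tool_pos: [0.6221, -0.3147, 0.1736]
eef_rot: [1.0, 0.0, -0.0, -0.0]
contact_force: [0.3, -0.4, 0.3]
opening: 1.0
finger_force: 0.0
```

>>> step_arm:
  steps:
    - [[-3,2.1,0],[0,0,0]]
    - [[-3,2.1,0],[0,0,0]]
    - [[-3,2.1,0],[0,0,0]]
    - [[-3,2.1,0],[0,0,0]]
    - [[-4.4,2.8,0],[0,0,0.7]]
    - [[0,0,0],[0,0,0]]
    - [[0,0,0],[0,0,0]]
    - [[0,0,0],[0,0,0]]
  claw: 0

```text
clock: 22.78
tool_pos: [0.46, -0.4254, 0.1728]
eef_rot: [1.0, -0.005, 0.001, -0.0]
contact_force: [0.3, -0.2, 0.1]
opening: 0.505
finger_force: 0.0
```

Run:
```python
from h import *
s=wrist("w7");delta(.4584,-.4275,.021,-.8)
```

```text
t 22.825 p [ 0.4599 -0.4254  0.1728] shift cm [-0.16    0.2164 15.1756] rot deg [-0.0341 -0.0634  0.2472] F [ 0.4118  0.2427 -0.2117] open 0.5025657681872626
```

View pics/w7.png

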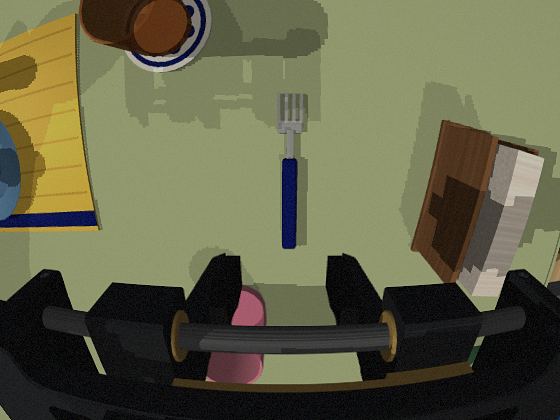

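The view shows the glass on the patterned coaster, the fork handle at (289,203) between the open fingers' line, and the wooden holder's near foot at about (415,250).

Run:
```python
from h import *
W=pickle.load(open("w7.pkl","rb"))
print([onz(W,p,z)[:2] for p in((413,250),(445,121)) for z in (0,.07)])
k,st=mask(W,(105,70,20),(130,255,255),(275,150,305,252));X=np.array([onz(W,p,.011)[:2] for p in pts(k)]);c=X.mean(0);w=np.linalg.svd(X-c,full_matrices=False)[2][0];w*=np.sign(w[0]);t=(X-c)@w
print("fork",st,"yaw",np.degrees(np.arctan2(w[1],w[0])),"len",np.ptp(t),"grip",c+w*(t.min()+t.max())/2+w*.010)
```

```text
[array([ 0.3923, -0.5643]), array([ 0.4275, -0.5319]), array([ 0.5311, -0.5852]), array([ 0.5338, -0.548 ])]
fork [ 282  158   15   91 1303] yaw -0.7479287113977149 len 0.08892715502013121 grip [ 0.4583 -0.4295]
```

>>> step_arm:
  steps:
    - [[-0.2,0.35,3],[0,0,0]]
    - [[0,0,4],[0,0,0]]
    - [[0,0,4],[0,0,0]]
    - [[0,0,2.5],[0,0,0]]
    - [[0,0,1.5],[0,0,0]]
    - [[0,0,0],[0,0,0]]
    - [[0,0,0],[0,0,0]]

```text
clock: 23.7
tool_pos: [0.4571, -0.4306, 0.0238]
eef_rot: [1.0, -0.006, 0.001, 0.001]
contact_force: [-0.2, 0.4, 0.8]
opening: 0.502
finger_force: 0.0
```

>>> step_arm:
  steps:
    - [[0,0,0],[0,0,0]]
    - [[0,0,0],[0,0,0]]
    - [[0,0,0],[0,0,0]]
    - [[0,0,0],[0,0,0]]
    - [[0,0,0],[0,0,0]]
  claw: -1

```text
clock: 24.32
tool_pos: [0.4563, -0.4304, 0.023]
eef_rot: [1.0, -0.006, 0.0, 0.0]
contact_force: [-0.1, -0.2, 3.6]
opening: 0.155
finger_force: 15.0
```

Run:
```python
from h import *
delta(.5105,.0602,.17,1.8)
```

```text
t 24.325 p [ 0.4563 -0.4304  0.023 ] shift cm [  4.8163 -49.1154 -14.7148] rot deg [ 0.0211 -0.0147 -2.5062] F [-0.0839 -0.1726  3.588 ] open 0.15463146697375216
```

>>> step_arm:
  steps:
    - [[0,0,-4],[0,0,0]]
    - [[0,0,-5],[0,0,-2.5]]
    - [[0,0,-3],[0,0,0]]
    - [[0.68,-4.9,0],[0,0,0]]
    - [[0.68,-4.9,0],[0,0,0]]
    - [[0.68,-4.9,0],[0,0,0]]
    - [[0.68,-4.9,0],[0,0,0]]
    - [[0.68,-4.9,0],[0,0,0]]
    - [[0.68,-4.9,0],[0,0,0]]
    - [[0.68,-4.9,0],[0,0,0]]
    - [[0.68,-4.9,0],[0,0,0]]
    - [[0.68,-4.9,0],[0,0,0]]

```text
clock: 25.82
tool_pos: [0.5036, 0.0142, 0.1426]
eef_rot: [1.0, 0.016, 0.0, 0.0]
contact_force: [0.5, 0.3, 0.1]
opening: 0.158
finger_force: 15.0
```

>>> step_arm:
  steps:
    - [[0.65,-4.8,0],[0,0,0]]
    - [[0,0,2],[0,0,0]]
    - [[0,0,1],[0,0,0]]
    - [[0,0,0],[0,0,0]]
    - [[0,0,0],[0,0,0]]
    - [[0,0,0],[0,0,0]]

```text
clock: 26.58
tool_pos: [0.5089, 0.0602, 0.1132]
eef_rot: [1.0, 0.015, 0.0, 0.0]
contact_force: [-0.4, -0.4, -1.3]
opening: 0.154
finger_force: 15.0
```

Run:
```python
from h import *
s=wrist("w8");delta(.5086,.0600,.0265,1.8)
```

```text
t 26.625 p [0.5089 0.0603 0.1132] shift cm [-0.0365  0.0286  8.6678] rot deg [-0.0027 -0.0537 -0.0512] F [ 0.3465  0.3186 -0.7935] open 0.15555601834505725
```

View pics/w8.png

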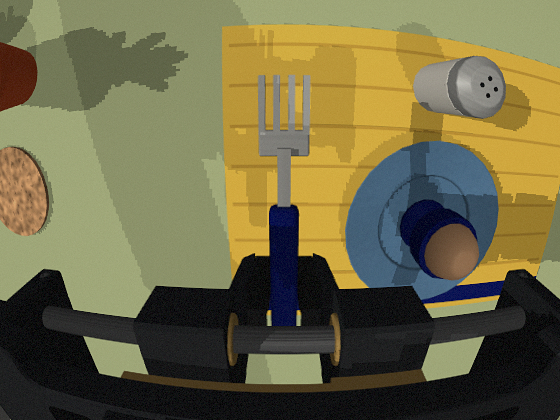

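The fork is held level over the mat's left strip, tines at (285,115), with the egg at (450,250) clear of the gripper body.

>>> step_arm:
  steps:
    - [[0,0,3],[0,0,0]]
    - [[0,0,2.5],[0,0,0]]
    - [[0,0,1.5],[0,0,0]]
    - [[0,0,0.6],[0,0,0]]
    - [[0,0,0],[0,0,0]]
    - [[0,0,0],[0,0,0]]

```text
clock: 27.38
tool_pos: [0.509, 0.0607, 0.0374]
eef_rot: [1.0, 0.016, 0.001, -0.0]
contact_force: [0.4, -0.0, -0.3]
opening: 0.158
finger_force: 15.0
```

Run:
```python
from h import *
delta(.5086,.0600,.0265,1.8)
```

```text
t 27.375 p [0.509  0.0607 0.0374] shift cm [-0.0463  0.0717  1.0873] rot deg [-0.0071 -0.0726 -0.005 ] F [ 0.4365 -0.0136 -0.28  ] open 0.15789550248591874
```

>>> step_arm:
  steps:
    - [[0,0,0.5],[0,0,0]]
    - [[0,0,0.4],[0,0,0]]
    - [[0,0,0.2],[0,0,0]]
    - [[0,0,0],[0,0,0]]
    - [[0,0,0],[0,0,0]]

```text
clock: 28.0
tool_pos: [0.5085, 0.0607, 0.026]
eef_rot: [1.0, 0.016, 0.0, 0.0]
contact_force: [-1.8, 0.9, 5.0]
opening: 0.156
finger_force: 15.0
```

>>> step_arm:
  steps:
    - [[0,0,0],[0,0,0]]
    - [[0,0,0],[0,0,0]]
    - [[0,0,0],[0,0,0]]
    - [[0,0,0],[0,0,0]]
    - [[0,0,-3],[0,0,0]]
    - [[0,0,-4],[0,0,0]]
    - [[0,0,-4],[0,0,0]]
    - [[0,0,-4],[0,0,0]]
  claw: -0.2

```text
clock: 29.0
tool_pos: [0.5083, 0.0606, 0.177]
eef_rot: [1.0, 0.016, -0.0, 0.0]
contact_force: [1.1, -0.5, -0.4]
opening: 0.399
finger_force: 0.0
```

>>> step_arm:
  steps:
    - [[0.55,-4.7,0],[0,0,0]]
    - [[0.55,-4.7,0],[0,0,0]]
    - [[0.55,-4.7,0],[0,0,0]]
    - [[-1.45,-4.7,0],[0,0,0]]
    - [[-1.45,-4.7,0],[0,0,0]]
    - [[-1.45,-4.7,0],[0,0,0]]
    - [[-1.45,-4.7,0],[0,0,0]]
    - [[-1.4,-4.6,0],[0,0,5]]
    - [[0,0,0],[0,0,5.6]]
    - [[0,0,0],[0,0,0]]
    - [[0,0,0],[0,0,0]]
    - [[0,0,0],[0,0,0]]
  claw: 0

```text
clock: 30.5
tool_pos: [0.4418, 0.4329, 0.1757]
eef_rot: [0.997, -0.077, 0.0, 0.0]
contact_force: [0.4, -0.1, 0.1]
opening: 0.503
finger_force: 0.0
```

Run:
```python
from h import *
W=wrist("w9")
k,st=mask(W,(105,70,20),(130,255,255),(225,90,350,300));X=np.array([onz(W,p,.011)[:2] for p in pts(k)]);c=X.mean(0);w=np.linalg.svd(X-c,full_matrices=False)[2][0];w*=np.sign(w[0]);t=(X-c)@w
y=np.degrees(np.arctan2(w[1],w[0]));g=c+w*(t.min()+t.max())/2+w*.010
print("spoon",st,"yaw",y,"len",np.ptp(t),"grip",g);delta(g[0],g[1],.0215,y)
```

```text
spoon [ 270  154   16   91 1269] yaw -8.792276472380195 len 0.08913185566026025 grip [0.4438 0.4385]
t 30.55 p [0.4418 0.433  0.1757] shift cm [ 0.1194 -0.5807 15.4228] rot deg [ 0.0142 -0.0029 -0.0467] F [-0.4393 -0.0314  0.3072] open 0.5010680027120084
```

View pics/w9.png

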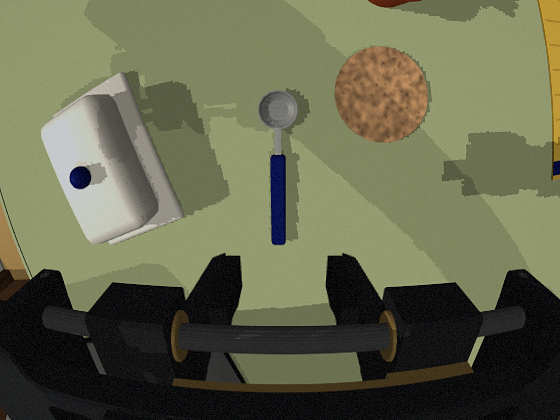

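The spoon handle lies at (278,199) between the fingers, and the butter dish lid (150,210) lies just outside the gripper body's reach.

>>> step_arm:
  steps:
    - [[0.1,-0.5,3],[0,0,0]]
    - [[0,0,4],[0,0,0]]
    - [[0,0,4],[0,0,0]]
    - [[0,0,2.8],[0,0,0]]
    - [[0,0,1.5],[0,0,0]]
    - [[0,0,0],[0,0,0]]
    - [[0,0,0],[0,0,0]]

```text
clock: 31.42
tool_pos: [0.4438, 0.4391, 0.0238]
eef_rot: [0.997, -0.077, 0.001, -0.001]
contact_force: [-0.7, -0.4, 0.0]
opening: 0.503
finger_force: 0.0
```

>>> step_arm:
  steps:
    - [[0,0,0],[0,0,0]]
    - [[0,0,0],[0,0,0]]
    - [[0,0,0],[0,0,0]]
    - [[0,0,0],[0,0,0]]
    - [[0,0,0],[0,0,0]]
  claw: -1

```text
clock: 32.05
tool_pos: [0.4431, 0.4386, 0.023]
eef_rot: [0.997, -0.077, 0.0, -0.0]
contact_force: [-0.0, 0.5, 3.7]
opening: 0.155
finger_force: 15.0
```

>>> step_arm:
  steps:
    - [[0,0,-4],[0,0,0]]
    - [[0,0,-5],[0,0,-5]]
    - [[0,0,-4],[0,0,-5.6]]
    - [[0,0,0],[0,0,0]]
    - [[0,0,0],[0,0,0]]

```text
clock: 32.67
tool_pos: [0.4425, 0.438, 0.1517]
eef_rot: [1.0, 0.015, -0.001, 0.001]
contact_force: [-0.1, 0.8, -0.8]
opening: 0.16
finger_force: 15.0
```

Run:
```python
from h import *
delta(.5158,-.1697,.15,1.8)
```

```text
t 32.675 p [0.4425 0.438  0.1517] shift cm [ 5.4685 60.9615  0.2488] rot deg [ 0.0765  0.0747 -0.0437] F [-0.0974  0.7869 -0.8463] open 0.1599313326267824
```

>>> step_arm:
  steps:
    - [[0.42,4.7,0],[0,0,0]]
    - [[0.42,4.7,0],[0,0,0]]
    - [[0.42,4.7,0],[0,0,0]]
    - [[0.42,4.7,0],[0,0,0]]
    - [[0.42,4.7,0],[0,0,0]]
    - [[0.42,4.7,0],[0,0,0]]
    - [[0.42,4.7,0],[0,0,0]]
    - [[0.42,4.7,0],[0,0,0]]
    - [[0.42,4.7,0],[0,0,0]]
    - [[0.42,4.7,0],[0,0,0]]
    - [[0.42,4.7,0],[0,0,0]]
    - [[0.42,4.7,0],[0,0,0]]

```text
clock: 34.17
tool_pos: [0.5101, -0.1248, 0.1509]
eef_rot: [1.0, 0.016, -0.002, -0.0]
contact_force: [0.7, 0.0, -0.3]
opening: 0.154
finger_force: 15.0
```

>>> step_arm:
  steps:
    - [[0.45,4.6,0],[0,0,0]]
    - [[0,0,3],[0,0,0]]
    - [[0,0,1],[0,0,0]]
    - [[0,0,0],[0,0,0]]
    - [[0,0,0],[0,0,0]]
    - [[0,0,0],[0,0,0]]

```text
clock: 34.92
tool_pos: [0.5176, -0.169, 0.1134]
eef_rot: [1.0, 0.016, 0.001, 0.0]
contact_force: [-0.2, -0.1, -0.4]
opening: 0.151
finger_force: 15.0
```

Run:
```python
from h import *
W=wrist("w10");delta(.5163,-.1699,.0265,1.8)
```

```text
t 34.975 p [ 0.5175 -0.1691  0.1134] shift cm [-0.1379  0.0696  8.6932] rot deg [ 0.0206 -0.0699  0.0366] F [-0.1929  0.3203  0.5857] open 0.1566857420097863
```

View pics/w10.png

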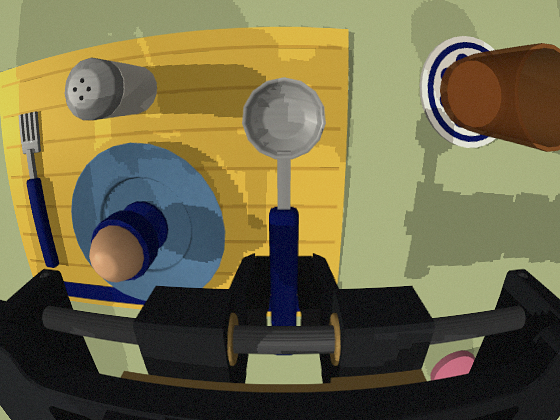

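The spoon is held level over the mat's right strip, bowl at (284,118), with the fork lying at (38,190) and the glass on the coaster.

>>> step_arm:
  steps:
    - [[-0.1,0.05,3],[0,0,0]]
    - [[0,0,2.5],[0,0,0]]
    - [[0,0,1.5],[0,0,0]]
    - [[0,0,0.6],[0,0,0]]
    - [[0,0,0.5],[0,0,0]]
    - [[0,0,0.3],[0,0,0]]
    - [[0,0,0.2],[0,0,0]]
    - [[0,0,0.1],[0,0,0]]
    - [[0,0,0],[0,0,0]]
    - [[0,0,0],[0,0,0]]

```text
clock: 36.22
tool_pos: [0.5162, -0.17, 0.0259]
eef_rot: [1.0, 0.016, 0.0, 0.0]
contact_force: [-0.1, 0.1, 1.7]
opening: 0.157
finger_force: 15.0
```

>>> step_arm:
  steps:
    - [[0,0,0],[0,0,0]]
    - [[0,0,0],[0,0,0]]
    - [[0,0,0],[0,0,0]]
    - [[0,0,0],[0,0,0]]
    - [[0,0,-3],[0,0,0]]
    - [[0,0,-4],[0,0,0]]
    - [[0,0,-4],[0,0,0]]
    - [[0,0,-4],[0,0,0]]
    - [[0,0,-4],[0,0,0]]
  claw: -0.2

```text
clock: 37.35
tool_pos: [0.5158, -0.17, 0.2171]
eef_rot: [1.0, 0.016, -0.0, 0.0]
contact_force: [0.4, 0.6, -1.1]
opening: 0.397
finger_force: 0.0
```

>>> step_arm:
  steps:
    - [[-2,-3,-2],[0,0,0]]
    - [[-2,-3,-2],[0,0,0]]
    - [[-2,-3,-2],[0,0,0]]
    - [[-2,-3,-2],[0,0,0]]
    - [[0,0,0],[0,0,0]]
    - [[0,0,0],[0,0,0]]
    - [[0,0,0],[0,0,0]]

```text
clock: 38.22
tool_pos: [0.4326, -0.0535, 0.2951]
eef_rot: [1.0, 0.015, -0.0, 0.0]
contact_force: [-1.6, -0.2, 0.0]
opening: 0.398
finger_force: 0.0
```

Run:
```python
from h import *
W=wrist("w11");delta(.5163,-.1699,.0265,1.8)
```

```text
t 38.275 p [ 0.4326 -0.0534  0.2951] shift cm [ 8.0452 11.888  26.856 ] rot deg [ 0.0096  0.0504 -0.096 ] F [ 0.4022 -0.1223 -0.2628] open 0.40451847870598656
```

View pics/w11.png

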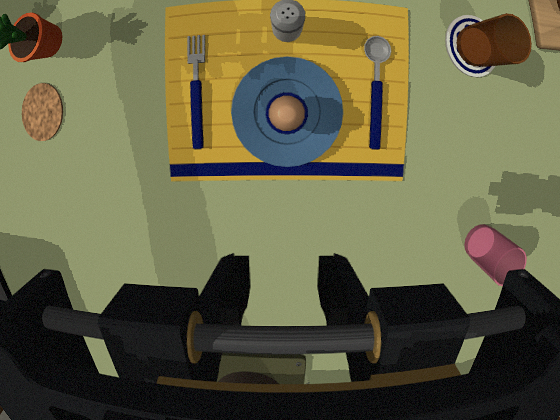

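The place is laid: fork (196,90), spoon (377,95), egg cup centred on the plate (287,112), salt behind at (288,20), and glass on the patterned coaster. One numeric check follows.

Run:
```python
from h import *
W=pickle.load(open("w11.pkl","rb"))
C=np.array([533.7,-54.3]);a=np.radians(1.8);M=np.array([[np.cos(a),np.sin(a)],[-np.sin(a),np.cos(a)]])
f=lambda p,z:M@(onz(W,p,z)[:2]*1000-C)
for n,bx in dict(fork=(186,76,206,152),spoon=(366,76,386,152)).items():
    k,st=mask(W,(105,70,20),(130,255,255),bx);X=np.array([f(p,.014) for p in pts(k)]);c=X.mean(0);w=np.linalg.svd(X-c,full_matrices=False)[2][0];w*=np.sign(w[0]);t=(X-c)@w
    print(n,"yaw in mat",np.degrees(np.arctan2(w[1],w[0])),"origin",c+w*((t.min()+t.max())/2+30))
k,st=mask(W,(95,60,40),(112,255,255),(225,50,350,172));(x,y),_=cv2.minEnclosingCircle(np.float32([f(p,.015) for p in pts(k)]));print("plate",x,y)
k,_=mask(W,(3,70,60),(20,255,190),(265,90,310,135));print("egg",f(pts(k).mean(0),.062))
print("salt cap",f((289,15),.077));print("mat corners",[f(p,.003) for p in((170,181),(405,181),(166,8),(410,10))])
```

```text
fork yaw in mat -0.09634255771619114 origin [ -0.7356 115.2261]
spoon yaw in mat 0.04233720345960777 origin [  -1.2702 -112.5982]
plate -30.772111892700195 0.36769115924835205
egg [-30.5043   1.4794]
salt cap [76.1187 -1.3572]
mat corners [array([-120.5486,  161.5834]), array([-120.8848, -164.1174]), array([118.2635, 159.0595]), array([ 116.6548, -163.3803])]
```

```bash
python3 -c "
from plant import finish_job
print(finish_job())"
```

```text
the job is handed in; nothing more can be done
None
```

The breakfast place is laid and the job handed in after about 38 s of robot time, every piece measuring within about 4 mm of its target in the last picture; the glass on the patterned coaster I judged by eye, and salt and glass went down before fork and spoon to clear the gripper.

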